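# Point out the weights for the balance check

## Task

Show the trainee how to load the balance for its check: point with the fingertips at the largest of the three brass weights, then at the smallest, then at the middle of the balance's weighing pan, and finish there, still pointing at the pan. Point from directly above, with the fingertips two or three centimetres over the thing, and stay there for two full seconds each time. Touch and move nothing at all, and do not point at the middle-sized weight or the other small things standing among them on the way.

Things in the scene. Friction and masses are not known exactly. Their poses are not given: they have to be found in the camera images.
- large_weight_top (a point): largest of the three brass weights: a squat round brass body with a knob on top, 38 mm across, 38 mm high. It stands upright on the worktop (z = 0). This point: on its vertical centre line at the height of its highest part, 38 mm above the worktop
- middle_weight_top (a point): middle-sized brass weight of the same shape, 30 mm across, 30 mm high; not to be pointed at. It stands upright on the worktop (z = 0). This point: on its vertical centre line at the height of its highest part, 30 mm above the worktop
- small_weight_top (a point): smallest of the three brass weights, same shape, 24 mm across, 22 mm high. It stands upright on the worktop (z = 0). This point: on its vertical centre line at the height of its highest part, 22 mm above the worktop
- can_top (a point): bystander: whitish metal sample can with a press lid, 55 mm across, 41 mm high. It stands upright on the worktop (z = 0). This point: on its vertical centre line at the height of its highest part, 41 mm above the worktop
- bung_top (a point): bystander: rubber bung (tapered plug), 31 mm across, 26 mm high. It stands upright on the worktop (z = 0). This point: on its vertical centre line at the height of its highest part, 26 mm above the worktop
- dish_top (a point): bystander: shallow clear dish, 57 mm across, 12 mm high. It stands upright on the worktop (z = 0). This point: on its vertical centre line at the height of its highest part, 12 mm above the worktop
- pan (a point): weighing pan of the laboratory balance: a level round steel pan, 110 mm across, on the rear half of a white balance 190 mm deep, 160 mm wide, fixed to the worktop, with a dark blank display at its front (towards the robot). This point: centre of the pan's upper face, 60 mm above the worktop; the pan's rim stands 2 mm higher. The balance stands at the left or at the right of the small things, turned up to 0.25 rad
- tub: bystander: white lidded tub, 134 mm across, 91 mm high, on the side opposite the balance. Origin: centre of its underside
- wash_bottle: bystander: squeeze bottle with a spout, 66 mm body, 186 mm high, at the back right. Origin: on the underside, 22 mm from the body's axis
- bottle: bystander: brown bottle with screw cap, 60 mm across, 118 mm high, at the back left. Origin: centre of its underside
- notebook: bystander: closed notebook 205 x 148 x 15 mm lying at the far right. Origin: centre of its underside
There are look-alikes about, which are no part of the job. What is shaped like the part that bears large_weight_top but green is not meant.

How it is judged:
On the way, in this order (a step that is already met when the one before it is completed fails the run):
1. the fingertips have pointed at the largest weight: grasp point within 18 mm of its centre line and 10 to 75 mm above its top, for 1.5 s (horizontal distance between the grasp point and large_weight_top below 0.018 m and z of the grasp point in the frame of large_weight_top between 0.01 and 0.075 m), for 1.5 s.
2. then at the smallest weight in the same way, for 1.5 s (horizontal distance between the grasp point and small_weight_top below 0.018 m and z of the grasp point in the frame of small_weight_top between 0.01 and 0.075 m), for 1.5 s.
3. then at the balance's pan: grasp point within 25 mm of the line through its centre and 10 to 75 mm above it, for 1.5 s (horizontal distance between the grasp point and pan below 0.025 m and z of the grasp point in the frame of pan between 0.01 and 0.075 m), for 1.5 s.
At the end, for the whole second after the job is handed in: The hand is still pointing at the pan (grasp point between the finger pads, about 19 mm behind the tips, within 25 mm of the pan's centre line and 10 to 75 mm above it) and touches nothing; every weight and bystander is within 5 mm of where it was (all of step 3 and distance of each of large_weight_top, middle_weight_top, small_weight_top, can_top, bung_top, dish_top, tub, wash_bottle, bottle, notebook from where it was at the start of the episode below 0.005 m and contact force between the fingers and anything else below 0.3 N).
It fails at once if the robot touches something (over 0.3 N) (contact force between any of the fingers, the arm and anything else above 0.3 N).
It fails at once if a weight or a bystander is moved by more than 5 mm or lifted (distance of any of large_weight_top, middle_weight_top, small_weight_top, can_top, bung_top, dish_top, tub, wash_bottle, bottle, notebook from where it was at the start of the episode above 0.005 m).
It fails at once if the hand points at a wrong thing: the grasp point comes within 18 mm of the centre line of the middle weight, can, bung or dish and less than 50 mm above its top ((horizontal distance between the grasp point and middle_weight_top below 0.018 m and z of the grasp point in the frame of middle_weight_top between -0.05 and 0.05 m) or (horizontal distance between the grasp point and can_top below 0.018 m and z of the grasp point in the frame of can_top between -0.05 and 0.05 m) or (horizontal distance between the grasp point and bung_top below 0.018 m and z of the grasp point in the frame of bung_top between -0.05 and 0.05 m) or (horizontal distance between the grasp point and dish_top below 0.018 m and z of the grasp point in the frame of dish_top between -0.05 and 0.05 m)).
It also fails if it takes over 56 s, if anything falls off the work surface, if the arm or the gripper's body presses on something with over 40 N, if the wrist force passes 120 N, or if a joint passes its speed limit or range.

## Robot

A 6-joint arm with a two-finger parallel gripper is mounted at the origin on a cart in front of the work surface, level with it; the furniture and walls round the work are solid. World frame = base frame: x ahead of the robot, y to its left, z up, the work surface at z = 0. Lengths are in m, angles in rad, forces in N, time in s.
With the tool pointing down it reaches from about 0.3 to 0.775 m from the base axis. Payload 14.6 kg.
Tool frame: the origin (TCP) lies between the finger pads; the fingertips stand 8 mm ahead of it and the grasp point (between the pads) lies 11 mm behind it; z points along the fingers, y is the direction in which the jaws open and shut (so a half turn about z gives the same grasp; the last joint's range is limited). The gripper opens to 94 mm and grips with 3 to 60 N. Pads are 16 mm wide; open, the fingers measure 119 mm over their backs; the gripper's body (75 mm by 177 mm) begins 78 mm behind the grasp point.
Start: joints at [-1.183, 0.3, 1.521, -0, 1.321, -0.067], TCP at [0.242, -0.494, 0.213] pointing down, gripper open.
Joint ranges: [-3.03, 3.03], [-0.79, 2.21], [0.23, 2.52], [-1.04, 4.18], [0, 3.07], [-2.55, 2.55]. Speed limits (rad/s): [2.22, 2.22, 2.57, 3.14, 3.14, 3.14].

## Interface

Orientations are given as [roll, pitch, yaw] about the fixed x, y, z axes, in that order (R = Rz(yaw) Ry(pitch) Rx(roll)).
In Python, from station import ctrl, viewer, workorder gives the robot as it stands.
- The arm moves only by the tool play_rows, never from a script. Its argument "commands" is a list of rows, each an object of numbers: "dx", "dy", "dz": the shift along the tool's x, y, z in m; "ax", "ay", "az": the turn, a rotation vector about the tool's x, y, z in degrees. In form: [{"dx": .., "dy": .., "dz": .., "ax": .., "ay": .., "az": ..}, ...]. A call has exactly 5 rows; each row shifts and turns the pose as measured when the row begins, along the tool's axes as they then stand; what a row does not reach is not made up. A row lasts 1/12 s, in which the tool goes at most 41.7 mm and 7.16 degrees, less where a joint would pass 70% of its speed; a pose out of reach is approached as far as the arm can. A call with a gripper value outside its range is refused whole. "claw" is the opening, from 0 (shut) to 1 (fully open), set as the call begins (left out, the last holds). The fingers move at their own pace and stop on an object; "squeeze" is the grip in N (left out, the last holds). Time passes only in rows, so rows that do not move let the fingers close, or fill a call up. It gives the time, the measured TCP pose, the force and the opening at its end, in the units of the state.
- ctrl.get_obs(): the state, without advancing time (a new reading comes with each control period).
- viewer.camera(name): name is "scene" or "top"; returns the picture (384x512x3 uint8, red, green, blue); there is no depth.
- viewer.camera_model(name): a dict with "K" (3x3 intrinsics, pixels), "dist_coeffs" ([k1, k2, p1, p2, k3] as OpenCV has them; the pictures are not rectified), "pose" (4x4, takes a point from camera to world coordinates). Camera axes: x right, y down, z forward; pixel columns grow to the right and rows downward; lengths in m; the calibration is good to about 2 mm. A picture is of the moment at which its call begins. camera_model takes no time and is no camera call.
- workorder.hand_in(): hands the job in, once; it reports no verdict.
The state is a dict: "time_s": time; "qpos": joint angles; "joint_vel": joint speeds; "tau": joint torques, N m; "ee_pos": TCP position; "eef_rot": TCP orientation; "force": force on the tool from outside, world axes, zero at the start; "moment": the same for the moment, N m; "grip_width": finger opening in m.
Only numpy, scipy, OpenCV 4.12 (cv2) and the standard library are available. Lean on these libraries where they do the work, as an engineer would, in place of code of your own. Each camera call takes 0.05 s, during which the arm holds its last target. There are 200 camera calls.

## Working session

There is one attempt and no reset: what is moved stays moved. The work goes in short steps, Python scripts to look and compute and a tool call to move; the robot and the scene stay as the last step left them, time stands still between calls to the robot, and variables do not carry over. Pictures are saved under pics/ and viewed, about 8 in all and at most 12, crops included, and the job is handed in when it is done.

Besides the shell and the picture viewer there is one more tool, called after "Emit:" as name(argument=value, ...) on one line, values as JSON. play_rows: Moves the arm, as the interface text tells. Its arguments: {"type":"object","properties":{"commands":{"type":"array","items":{"type":"object","properties":{"dx":{"type":"number"},"dy":{"type":"number"},"dz":{"type":"number"},"ax":{"type":"number"},"ay":{"type":"number"},"az":{"type":"number"}}}},"claw":{"type":"number"},"squeeze":{"type":"number"}},"required":["commands"]}

```bash
mkdir -p pics; python3 - <<'E'
from station import ctrl, viewer
import cv2
for n in("scene","top"):
    im=viewer.camera(n); cv2.imwrite(f"pics/{n}0.png",cv2.resize(im[:,:,::-1],(800,600),interpolation=cv2.INTER_CUBIC)); cv2.imwrite(f"pics/{n}_raw.png",im[:,:,::-1])
    m=viewer.camera_model(n); print(n,m["K"],m["dist_coeffs"],m["pose"])
o=ctrl.get_obs();print(o)
E
```

```text
scene [[416.34984615   0.         262.96418242]
 [  0.         416.34984615 195.75257666]
 [  0.           0.           1.        ]] [-0.07320751  0.          0.          0.          0.        ] [[-0.88700215 -0.25894922  0.38232511  0.0945948 ]
 [-0.46147293  0.46764006 -0.75389357  0.89814272]
 [ 0.01642961 -0.8451379  -0.5342958   0.81652882]
 [ 0.          0.          0.          1.        ]]
top [[449.76774446   0.         251.50628081]
 [  0.         449.76774446 187.61256877]
 [  0.           0.           1.        ]] [-0.17927655  0.          0.          0.          0.        ] [[ 0.02220578 -0.98930997  0.14412731  0.39052291]
 [-0.99953535 -0.02497993 -0.01746672 -0.12093576]
 [ 0.02088029 -0.14367248 -0.98940499  1.46771191]
 [ 0.          0.          0.          1.        ]]
{'time_s': 0.1, 'qpos': array([-1.18257272e+00,  3.00360876e-01,  1.52150749e+00,  6.45819128e-06,
        1.32065748e+00, -6.65858023e-02]), 'joint_vel': array([ 9.49091547e-05, -8.74349009e-04, -1.99873919e-03, -3.49497086e-04,
       -2.37986029e-03, -1.11639236e-04]), 'tau': array([ 1.94447231e-03, -5.32641685e+01, -3.53282511e+01,  7.10023334e-02,
        2.35034066e-02, -6.22244784e-05]), 'ee_pos': array([ 0.24153577, -0.49389066,  0.21297791]), 'eef_rot': array([-3.14066194e+00, -6.83336625e-05,  4.54807779e-01]), 'force': array([-0.00847525,  0.2779718 ,  0.96742748]), 'moment': array([-0.03535528, -0.00407962,  0.00118633]), 'grip_width': 0.0936760517309111}
```

View pics/scene0.png

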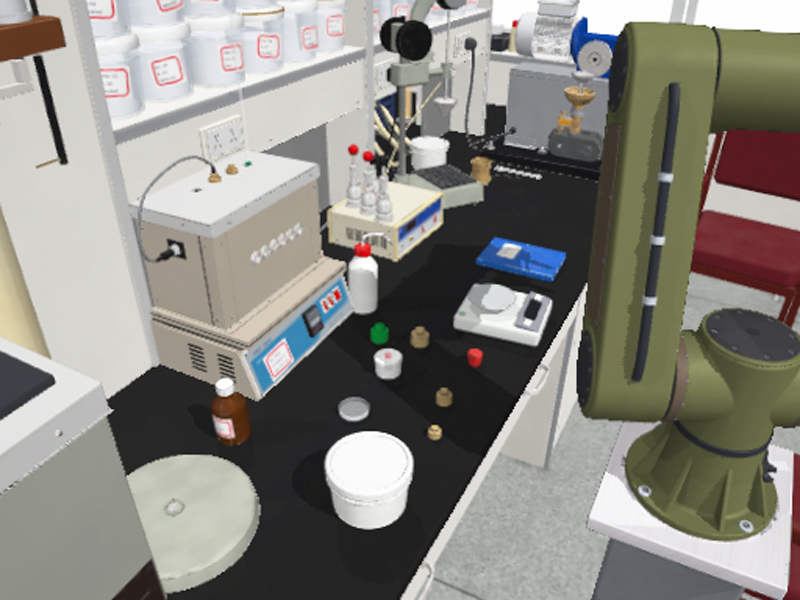

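View pics/top0.png

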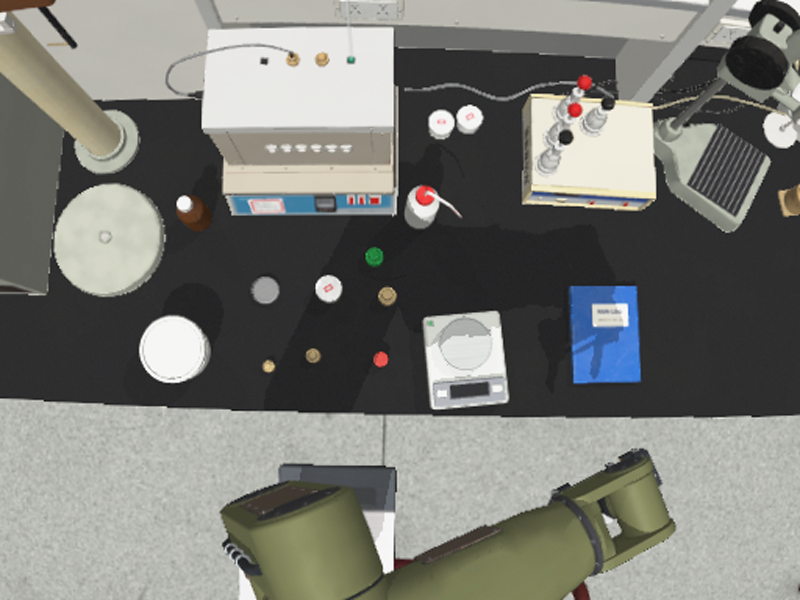

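Both pictures show three brass weights:

| Weight | Scene px | Top px |
|---|---|---|
| Largest | (420,336) | (387,296) |
| Middle | (444,397) | (313,355) |
| Smallest | (434,432) | (268,366) |

The green look-alike is at scene (380,332), top (374,257), the red bung is at scene (475,357), and the balance is on the right. I'll check the sizes in enlarged crops.

```bash
python3 - <<'E'
import cv2
for n,(x,y,w,h,s) in {"top":(150,160,190,110,4),"scene":(200,175,160,120,5)}.items():
    im=cv2.imread(f"pics/{n}_raw.png")[y:y+h,x:x+w]
    cv2.imwrite(f"pics/{n}_crop.png",cv2.resize(im,None,fx=s,fy=s,interpolation=cv2.INTER_CUBIC))
E
```

```text
(no output)
```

View pics/top_crop.png

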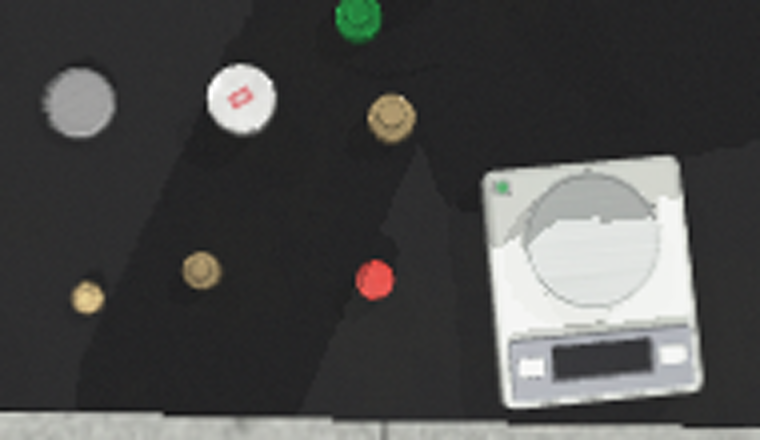

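View pics/scene_crop.png

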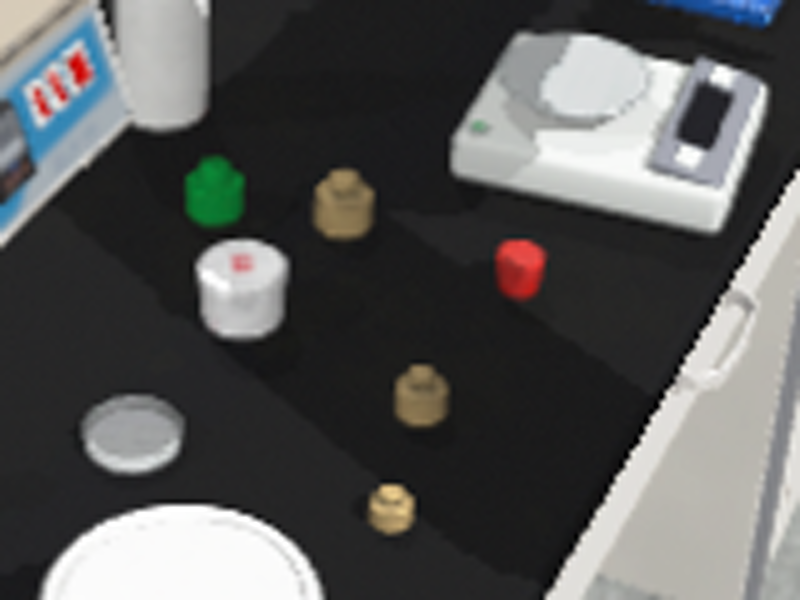

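The crops show brass of 48, 38 and 31 px across at top crop (391,117), (202,269) and (87,296): largest, middle and smallest. The pan is at (592,240), and the green one is a look-alike. Next I triangulate.

```bash
python3 - <<'E'
from station import viewer
import cv2,numpy as np
P={};M={}
for n in("top","scene"):
    m=viewer.camera_model(n);M[n]=(np.array(m["K"]),np.array(m["dist_coeffs"]),np.linalg.inv(m["pose"]))
def nrm(n,p):
    o=(150,160,4) if n=="top" else (200,175,5)
    u=[o[0]+(p[0]+.5)/o[2]-.5,o[1]+(p[1]+.5)/o[2]-.5]
    return cv2.undistortPoints(np.array([[u]]),*M[n][:2]).reshape(2,1)
D=dict(large=((391,115),(345,174),.038),mid=((202,269),(421,371),.03),small=((87,296),(392,490),.022),bung=((375,280),(521,250),.026),can=((241,98),(242,256),.041),dish=((80,102),(134,425),.012),pan=((592,240),(574,78),.06))
for k,(a,b,z) in D.items():
    X=cv2.triangulatePoints(M["top"][2][:3],M["scene"][2][:3],nrm("top",a),nrm("scene",b)).ravel();X=X[:3]/X[3]
    r=[]
    for n,p in(("top",a),("scene",b)):
        T=np.linalg.inv(M[n][2]);d=T[:3,:3]@np.r_[nrm(n,p).ravel(),1];r.append((T[:3,3]+d*(z-T[2,3])/d[2])[:2].round(3))
    print(k,X.round(3),z,*r,np.hypot(*X[:2]).round(3))
E
```

```text
large [ 0.596 -0.133  0.039] 0.038 [ 0.596 -0.133] [ 0.596 -0.134] 0.61
mid [0.469 0.015 0.027] 0.03 [0.469 0.015] [0.468 0.018] 0.47
small [0.445 0.108 0.019] 0.022 [0.445 0.108] [0.443 0.111] 0.458
bung [ 0.464 -0.123  0.029] 0.026 [ 0.464 -0.123] [ 0.465 -0.127] 0.48
can [ 0.606 -0.012  0.045] 0.041 [ 0.606 -0.012] [ 0.609 -0.017] 0.606
dish [0.604 0.122 0.011] 0.012 [0.604 0.122] [0.603 0.123] 0.616
pan [ 0.497 -0.294  0.057] 0.06 [ 0.497 -0.293] [ 0.495 -0.289] 0.578
```

The triangulated heights agree with the text (38/30/22/60 mm nominal, within 4 mm). I close the jaws partly, so they don't touch each other, and travel high.

Emit:
play_rows(claw=0.15, commands=[{"dx":0.016,"dy":-0.006},{"dx":0.03,"dy":-0.011},{"dx":0.03,"dy":-0.011},{"dx":0.03,"dy":-0.011},{"dx":0.03,"dy":-0.011}])

```text
validation failed for argument at $.co...
```

Emit:
play_rows(commands=[{"dx":0.03,"dy":-0.011},{"dx":0.03,"dy":-0.011},{"dx":0.03,"dy":-0.011},{"dx":0.03,"dy":-0.011},{"dx":0.03,"dy":-0.011}])

```text
validation failed for argument at $.co...
```

Each row probably has to include all six fields.

Emit:
play_rows(claw=0.15, commands=[{"dx":0.016,"dy":-0.006,"dz":0,"ax":0,"ay":0,"az":0},{"dx":0.03,"dy":-0.011,"dz":0,"ax":0,"ay":0,"az":0},{"dx":0.03,"dy":-0.011,"dz":0,"ax":0,"ay":0,"az":0},{"dx":0.03,"dy":-0.011,"dz":0,"ax":0,"ay":0,"az":0},{"dx":0.03,"dy":-0.011,"dz":0,"ax":0,"ay":0,"az":0}])

```text
time_s: 0.52
ee_pos: [0.3411, -0.3884, 0.2107]
eef_rot: [-3.137, 0.001, 0.447]
force: [0.7, -0.0, 0.9]
grip_width: 0.0639
```

Emit:
play_rows(commands=[{"dx":0.03,"dy":-0.011,"dz":0,"ax":0,"ay":0,"az":0},{"dx":0.03,"dy":-0.011,"dz":0,"ax":0,"ay":0,"az":0},{"dx":0.03,"dy":-0.011,"dz":0,"ax":0,"ay":0,"az":0},{"dx":0.03,"dy":-0.011,"dz":0,"ax":0,"ay":0,"az":0},{"dx":0.03,"dy":-0.011,"dz":0,"ax":0,"ay":0,"az":0}])

```text
time_s: 0.93
ee_pos: [0.4565, -0.267, 0.2098]
eef_rot: [-3.135, 0.002, 0.446]
force: [-0.1, -1.1, 0.2]
grip_width: 0.0307
```

Emit:
play_rows(commands=[{"dx":0.03,"dy":-0.011,"dz":0,"ax":0,"ay":0,"az":0},{"dx":0.03,"dy":-0.011,"dz":0,"ax":0,"ay":0,"az":0},{"dx":0.025,"dy":-0.009,"dz":0,"ax":0,"ay":0,"az":0},{"dx":0.02,"dy":-0.007,"dz":0,"ax":0,"ay":0,"az":0},{"dx":0.01,"dy":-0.004,"dz":0,"ax":0,"ay":0,"az":0}])

```text
time_s: 1.35
ee_pos: [0.5472, -0.1708, 0.2083]
eef_rot: [-3.132, 0.003, 0.449]
force: [-0.3, -0.2, -0.0]
grip_width: 0.014
```

Emit:
play_rows(commands=[{"dx":0.015,"dy":-0.003,"dz":0.01,"ax":-0.2,"ay":0,"az":0},{"dx":0.015,"dy":-0.003,"dz":0.015,"ax":-0.2,"ay":0,"az":0},{"dx":0.015,"dy":-0.003,"dz":0.015,"ax":-0.2,"ay":0,"az":0},{"dx":0.01,"dy":-0.003,"dz":0.015,"ax":0,"ay":0,"az":0},{"dx":0.005,"dy":-0.001,"dz":0.015,"ax":0,"ay":0,"az":0}])

```text
time_s: 1.77
ee_pos: [0.5983, -0.1313, 0.1377]
eef_rot: [3.137, 0.001, 0.45]
force: [-0.4, -0.6, 0.2]
grip_width: 0.0138
```

Emit:
play_rows(commands=[{"dx":-0.001,"dy":0,"dz":0.015,"ax":0,"ay":0,"az":0},{"dx":-0.001,"dy":0,"dz":0.015,"ax":0,"ay":0,"az":0},{"dx":0,"dy":0,"dz":0.015,"ax":0,"ay":0,"az":0},{"dx":0,"dy":0,"dz":0.012,"ax":0,"ay":0,"az":0},{"dx":0,"dy":0,"dz":0.008,"ax":0,"ay":0,"az":0}])

```text
time_s: 2.18
ee_pos: [0.5949, -0.1331, 0.0664]
eef_rot: [3.14, 0.005, 0.451]
force: [-1.0, 0.6, -0.0]
grip_width: 0.0137
```

Emit:
play_rows(commands=[{"dx":0,"dy":0,"dz":0,"ax":0,"ay":0,"az":0},{"dx":0,"dy":0,"dz":0,"ax":0,"ay":0,"az":0},{"dx":0,"dy":0,"dz":0,"ax":0,"ay":0,"az":0},{"dx":0,"dy":0,"dz":0,"ax":0,"ay":0,"az":0},{"dx":0,"dy":0,"dz":0,"ax":0,"ay":0,"az":0}])

```text
time_s: 2.6
ee_pos: [0.5946, -0.134, 0.0666]
eef_rot: [3.14, 0.005, 0.45]
force: [0.8, -0.8, -0.2]
grip_width: 0.0141
```

```bash
python3 - <<'E'
from station import ctrl, viewer
import cv2,numpy as np
a=viewer.camera("scene")[175:295,200:360,::-1];b=viewer.camera("top")[160:270,150:340,::-1]
cv2.imwrite("pics/at_large.png",cv2.resize(a,None,fx=5,fy=5,interpolation=cv2.INTER_CUBIC))
print(ctrl.get_obs()["ee_pos"])
E
```

```text
[ 0.59462055 -0.13395701  0.06651058]
```

View pics/at_large.png

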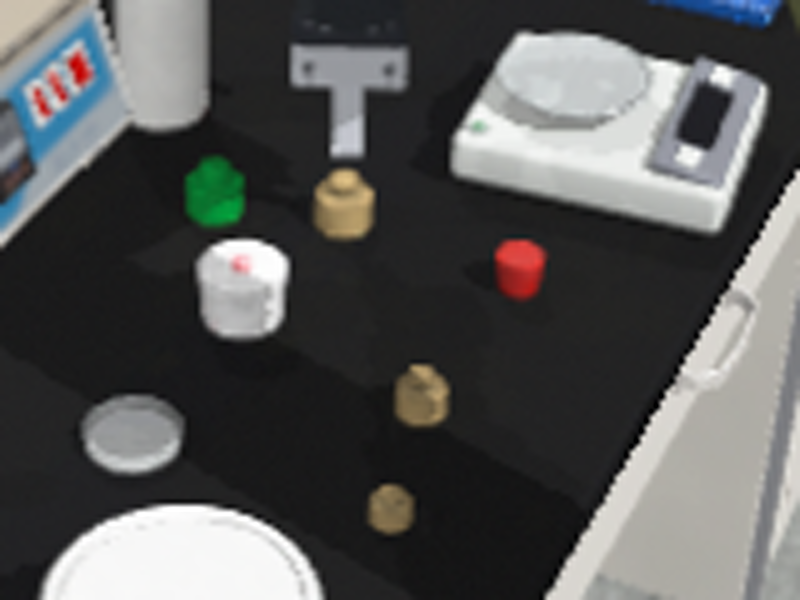

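The fingertips at crop (347,155) stand directly over the knob at (345,175), with a clear gap, and nothing has moved. I hold here.

Emit:
play_rows(commands=[{"dx":0,"dy":0,"dz":0,"ax":0,"ay":0,"az":0},{"dx":0,"dy":0,"dz":0,"ax":0,"ay":0,"az":0},{"dx":0,"dy":0,"dz":0,"ax":0,"ay":0,"az":0},{"dx":0,"dy":0,"dz":0,"ax":0,"ay":0,"az":0},{"dx":0,"dy":0,"dz":0,"ax":0,"ay":0,"az":0}])

```text
time_s: 3.12
ee_pos: [0.595, -0.1339, 0.0674]
eef_rot: [3.139, 0.004, 0.45]
force: [0.2, 0.0, 0.3]
grip_width: 0.0138
```

Emit:
play_rows(commands=[{"dx":0,"dy":0,"dz":0,"ax":0,"ay":0,"az":0},{"dx":0,"dy":0,"dz":0,"ax":0,"ay":0,"az":0},{"dx":0,"dy":0,"dz":0,"ax":0,"ay":0,"az":0},{"dx":0,"dy":0,"dz":0,"ax":0,"ay":0,"az":0},{"dx":0,"dy":0,"dz":0,"ax":0,"ay":0,"az":0}])

```text
time_s: 3.53
ee_pos: [0.5949, -0.1339, 0.0673]
eef_rot: [3.139, 0.004, 0.45]
force: [-0.6, -0.6, 0.3]
grip_width: 0.0139
```

Emit:
play_rows(commands=[{"dx":0,"dy":0,"dz":0,"ax":0,"ay":0,"az":0},{"dx":0,"dy":0,"dz":0,"ax":0,"ay":0,"az":0},{"dx":0,"dy":0,"dz":0,"ax":0,"ay":0,"az":0},{"dx":0,"dy":0,"dz":0,"ax":0,"ay":0,"az":0},{"dx":0,"dy":0,"dz":0,"ax":0,"ay":0,"az":0}])

```text
time_s: 3.95
ee_pos: [0.5949, -0.1339, 0.0673]
eef_rot: [3.139, 0.004, 0.45]
force: [-0.2, -0.2, 0.6]
grip_width: 0.0144
```

Emit:
play_rows(commands=[{"dx":0,"dy":0,"dz":0,"ax":0,"ay":0,"az":0},{"dx":0,"dy":0,"dz":0,"ax":0,"ay":0,"az":0},{"dx":0,"dy":0,"dz":0,"ax":0,"ay":0,"az":0},{"dx":0,"dy":0,"dz":0,"ax":0,"ay":0,"az":0},{"dx":0,"dy":0,"dz":0,"ax":0,"ay":0,"az":0}])

```text
time_s: 4.37
ee_pos: [0.5949, -0.1339, 0.0673]
eef_rot: [3.139, 0.004, 0.45]
force: [1.1, 0.2, 0.1]
grip_width: 0.0143
```

Emit:
play_rows(commands=[{"dx":0,"dy":0,"dz":-0.015,"ax":0,"ay":-0.2,"az":0},{"dx":0,"dy":0,"dz":-0.025,"ax":0,"ay":0,"az":0},{"dx":0,"dy":0,"dz":-0.03,"ax":0,"ay":0,"az":0},{"dx":0,"dy":0,"dz":-0.025,"ax":0,"ay":0,"az":0},{"dx":0,"dy":0,"dz":-0.01,"ax":0,"ay":0,"az":0}])

```text
time_s: 4.78
ee_pos: [0.5938, -0.1329, 0.1725]
eef_rot: [-3.139, 0.014, 0.45]
force: [0.2, 0.9, 0.9]
grip_width: 0.0142
```

Emit:
play_rows(commands=[{"dx":-0.003,"dy":-0.018,"dz":0,"ax":0,"ay":0.3,"az":0},{"dx":-0.003,"dy":-0.03,"dz":0,"ax":0,"ay":0.3,"az":0},{"dx":-0.003,"dy":-0.03,"dz":0,"ax":0,"ay":0,"az":0},{"dx":-0.003,"dy":-0.03,"dz":0,"ax":0,"ay":0,"az":0},{"dx":-0.003,"dy":-0.03,"dz":0,"ax":0,"ay":0,"az":0}])

```text
time_s: 5.2
ee_pos: [0.5197, -0.0156, 0.1728]
eef_rot: [3.141, -0.0, 0.444]
force: [1.0, -0.1, 0.4]
grip_width: 0.0141
```

Emit:
play_rows(commands=[{"dx":-0.003,"dy":-0.03,"dz":0,"ax":0,"ay":0,"az":0},{"dx":-0.003,"dy":-0.03,"dz":0,"ax":0,"ay":0,"az":0},{"dx":-0.003,"dy":-0.03,"dz":0,"ax":0,"ay":0,"az":0},{"dx":-0.003,"dy":-0.025,"dz":0,"ax":0,"ay":0,"az":0},{"dx":-0.002,"dy":-0.012,"dz":0,"ax":0,"ay":0,"az":0}])

```text
time_s: 5.62
ee_pos: [0.4461, 0.0994, 0.1698]
eef_rot: [-3.141, 0.002, 0.444]
force: [0.2, 0.5, 0.8]
grip_width: 0.0139
```

Emit:
play_rows(commands=[{"dx":0.002,"dy":-0.004,"dz":0.01,"ax":0,"ay":0,"az":0},{"dx":0.001,"dy":-0.003,"dz":0.015,"ax":0,"ay":0,"az":0},{"dx":0,"dy":0,"dz":0.02,"ax":0,"ay":0,"az":0},{"dx":0,"dy":0,"dz":0.015,"ax":0,"ay":0,"az":0},{"dx":0,"dy":0,"dz":0.01,"ax":0,"ay":0,"az":0}])

```text
time_s: 6.03
ee_pos: [0.4457, 0.1091, 0.0951]
eef_rot: [3.141, -0.002, 0.448]
force: [1.4, -0.3, 0.8]
grip_width: 0.0138
```

Emit:
play_rows(commands=[{"dx":0,"dy":0,"dz":0.012,"ax":0,"ay":0,"az":0},{"dx":0,"dy":0,"dz":0.012,"ax":0,"ay":0,"az":0},{"dx":0,"dy":0,"dz":0.008,"ax":0,"ay":0,"az":0},{"dx":0,"dy":0,"dz":0.004,"ax":0,"ay":0,"az":0},{"dx":0,"dy":0,"dz":0,"ax":0,"ay":0,"az":0}])

```text
time_s: 6.45
ee_pos: [0.4444, 0.1069, 0.0502]
eef_rot: [-3.14, 0.006, 0.446]
force: [0.3, -0.3, 0.1]
grip_width: 0.0142
```

```bash
python3 - <<'E'
from station import ctrl, viewer
import cv2,numpy as np
a=viewer.camera("scene")[175:295,200:360,::-1]
cv2.imwrite("pics/at_small.png",cv2.resize(a,None,fx=5,fy=5,interpolation=cv2.INTER_CUBIC))
print(ctrl.get_obs()["ee_pos"])
E
```

```text
[0.44454854 0.1068876  0.05064288]
```

View pics/at_small.png

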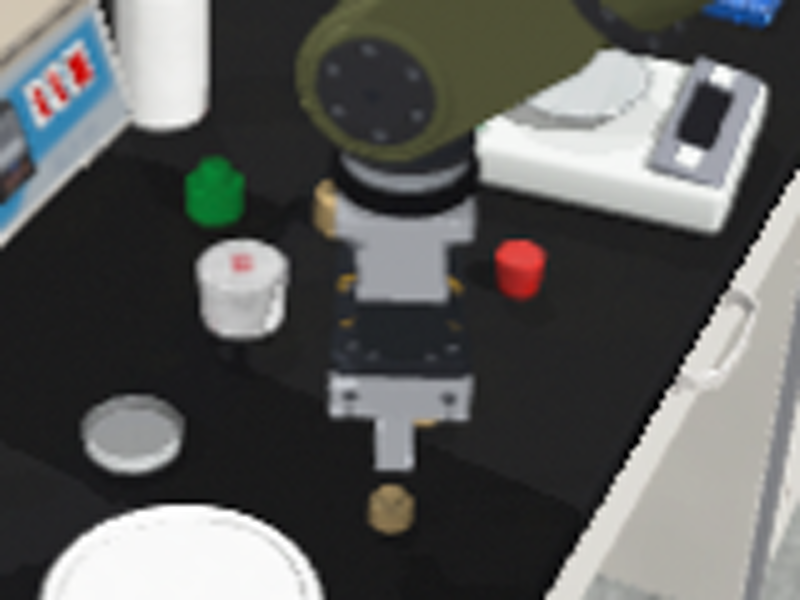

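The fingertips at crop (393,470) stand directly over the smallest weight (391,490). The tips are about 20 mm above it, so I raise 4 mm and hold.

Emit:
play_rows(commands=[{"dx":0,"dy":-0.001,"dz":-0.004,"ax":0,"ay":0,"az":0},{"dx":0,"dy":0,"dz":0,"ax":0,"ay":0,"az":0},{"dx":0,"dy":0,"dz":0,"ax":0,"ay":0,"az":0},{"dx":0,"dy":0,"dz":0,"ax":0,"ay":0,"az":0},{"dx":0,"dy":0,"dz":0,"ax":0,"ay":0,"az":0}])

```text
time_s: 6.92
ee_pos: [0.4455, 0.108, 0.0572]
eef_rot: [-3.141, 0.001, 0.446]
force: [-0.3, 0.8, 0.8]
grip_width: 0.0144
```

Emit:
play_rows(commands=[{"dx":0,"dy":0,"dz":0,"ax":0,"ay":0,"az":0},{"dx":0,"dy":0,"dz":0,"ax":0,"ay":0,"az":0},{"dx":0,"dy":0,"dz":0,"ax":0,"ay":0,"az":0},{"dx":0,"dy":0,"dz":0,"ax":0,"ay":0,"az":0},{"dx":0,"dy":0,"dz":0,"ax":0,"ay":0,"az":0}])

```text
time_s: 7.33
ee_pos: [0.4458, 0.1081, 0.0578]
eef_rot: [-3.141, 0.0, 0.446]
force: [-0.0, 0.4, -0.8]
grip_width: 0.0141
```

Emit:
play_rows(commands=[{"dx":0,"dy":0,"dz":0,"ax":0,"ay":0,"az":0},{"dx":0,"dy":0,"dz":0,"ax":0,"ay":0,"az":0},{"dx":0,"dy":0,"dz":0,"ax":0,"ay":0,"az":0},{"dx":0,"dy":0,"dz":0,"ax":0,"ay":0,"az":0},{"dx":0,"dy":0,"dz":0,"ax":0,"ay":0,"az":0}])

```text
time_s: 7.75
ee_pos: [0.4457, 0.108, 0.0576]
eef_rot: [-3.141, 0.001, 0.446]
force: [-0.3, 0.4, 0.3]
grip_width: 0.0142
```

Emit:
play_rows(commands=[{"dx":0,"dy":0,"dz":0,"ax":0,"ay":0,"az":0},{"dx":0,"dy":0,"dz":0,"ax":0,"ay":0,"az":0},{"dx":0,"dy":0,"dz":0,"ax":0,"ay":0,"az":0},{"dx":0,"dy":0,"dz":0,"ax":0,"ay":0,"az":0},{"dx":0,"dy":0,"dz":0,"ax":0,"ay":0,"az":0}])

```text
time_s: 8.17
ee_pos: [0.4457, 0.108, 0.0576]
eef_rot: [-3.141, 0.001, 0.446]
force: [-0.9, -0.3, -0.7]
grip_width: 0.0142
```

Emit:
play_rows(commands=[{"dx":0,"dy":0,"dz":0,"ax":0,"ay":0,"az":0},{"dx":0,"dy":0,"dz":0,"ax":0,"ay":0,"az":0},{"dx":0,"dy":0,"dz":0,"ax":0,"ay":0,"az":0},{"dx":0,"dy":0,"dz":0,"ax":0,"ay":0,"az":0},{"dx":0,"dy":0,"dz":0,"ax":0,"ay":0,"az":0}])

```text
time_s: 8.58
ee_pos: [0.4457, 0.108, 0.0576]
eef_rot: [-3.141, 0.001, 0.446]
force: [0.5, 0.2, -0.8]
grip_width: 0.014
```

Emit:
play_rows(commands=[{"dx":0,"dy":0,"dz":-0.015,"ax":0,"ay":0,"az":0},{"dx":0,"dy":0,"dz":-0.03,"ax":0,"ay":0,"az":0},{"dx":0,"dy":0,"dz":-0.035,"ax":0,"ay":0,"az":0},{"dx":0,"dy":0,"dz":-0.03,"ax":0,"ay":0,"az":0},{"dx":0,"dy":0,"dz":-0.015,"ax":0,"ay":0,"az":0}])

```text
time_s: 9.0
ee_pos: [0.4434, 0.1076, 0.1838]
eef_rot: [-3.139, 0.01, 0.446]
force: [0.9, -0.3, 0.9]
grip_width: 0.0142
```

Emit:
play_rows(commands=[{"dx":-0.005,"dy":0.015,"dz":0,"ax":0,"ay":0.3,"az":0},{"dx":-0.009,"dy":0.028,"dz":0,"ax":0,"ay":0.2,"az":0},{"dx":-0.009,"dy":0.028,"dz":0,"ax":0,"ay":0,"az":0},{"dx":-0.009,"dy":0.028,"dz":0,"ax":0,"ay":0,"az":0},{"dx":-0.009,"dy":0.028,"dz":0,"ax":0,"ay":0,"az":0}])

```text
time_s: 9.42
ee_pos: [0.4632, -0.0251, 0.1895]
eef_rot: [3.141, -0.009, 0.454]
force: [-0.5, 1.1, -0.2]
grip_width: 0.0142
```

Emit:
play_rows(commands=[{"dx":-0.009,"dy":0.028,"dz":0,"ax":0,"ay":0,"az":0},{"dx":-0.009,"dy":0.028,"dz":0,"ax":0,"ay":0,"az":0},{"dx":-0.009,"dy":0.028,"dz":0,"ax":0,"ay":0,"az":0},{"dx":-0.009,"dy":0.028,"dz":0,"ax":0,"ay":0,"az":0},{"dx":-0.009,"dy":0.028,"dz":0,"ax":0,"ay":0,"az":0}])

```text
time_s: 9.83
ee_pos: [0.4839, -0.1782, 0.1896]
eef_rot: [3.141, -0.01, 0.454]
force: [1.0, 0.7, 0.2]
grip_width: 0.0141
```

Emit:
play_rows(commands=[{"dx":-0.009,"dy":0.028,"dz":0,"ax":0,"ay":0,"az":0},{"dx":-0.009,"dy":0.028,"dz":0,"ax":0,"ay":0,"az":0},{"dx":-0.007,"dy":0.022,"dz":0,"ax":0,"ay":0,"az":0},{"dx":-0.005,"dy":0.015,"dz":0,"ax":0,"ay":0,"az":0},{"dx":-0.002,"dy":0.006,"dz":0,"ax":0,"ay":0,"az":0}])

```text
time_s: 10.25
ee_pos: [0.4979, -0.2907, 0.1885]
eef_rot: [3.141, -0.009, 0.451]
force: [0.5, -0.0, -0.4]
grip_width: 0.0143
```

Now down to TCP z ≈ 0.095.

Emit:
play_rows(commands=[{"dx":0,"dy":0,"dz":0.008,"ax":0,"ay":-0.2,"az":0},{"dx":0,"dy":0,"dz":0.014,"ax":0,"ay":-0.2,"az":0},{"dx":0,"dy":0,"dz":0.014,"ax":0,"ay":0,"az":0},{"dx":0,"dy":0,"dz":0.012,"ax":0,"ay":0,"az":0},{"dx":0,"dy":0,"dz":0.008,"ax":0,"ay":0,"az":0}])

```text
time_s: 10.67
ee_pos: [0.4982, -0.2887, 0.1297]
eef_rot: [3.14, -0.003, 0.45]
force: [-0.5, 0.3, -0.6]
grip_width: 0.0143
```

Emit:
play_rows(commands=[{"dx":-0.002,"dy":0.002,"dz":0.01,"ax":0,"ay":0,"az":0},{"dx":-0.001,"dy":0.001,"dz":0.01,"ax":0,"ay":0,"az":0},{"dx":0,"dy":0,"dz":0.008,"ax":0,"ay":0,"az":0},{"dx":0,"dy":0,"dz":0.003,"ax":0,"ay":0,"az":0},{"dx":0,"dy":0,"dz":0,"ax":0,"ay":0,"az":0}])

```text
time_s: 11.08
ee_pos: [0.4963, -0.2902, 0.0938]
eef_rot: [-3.141, -0.001, 0.453]
force: [0.3, -0.7, 0.1]
grip_width: 0.0139
```

```bash
python3 - <<'E'
from station import ctrl, viewer
import cv2,numpy as np
a=viewer.camera("scene")[150:300,180:380,::-1]
cv2.imwrite("pics/at_pan.png",cv2.resize(a,None,fx=4,fy=4,interpolation=cv2.INTER_CUBIC))
print(ctrl.get_obs()["ee_pos"])
E
```

```text
[ 0.4963943  -0.29022648  0.09410353]
```

View pics/at_pan.png

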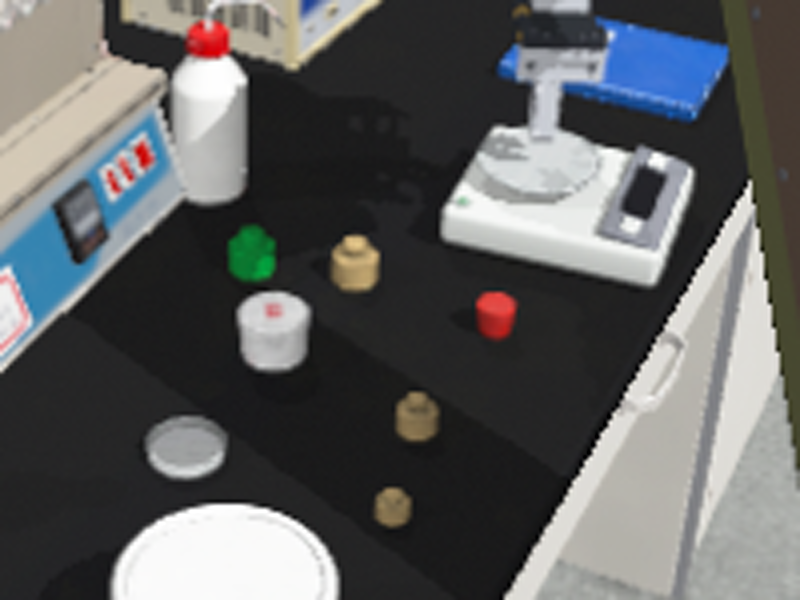

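The fingertips at crop (545,143) are over the pan centre (539,163), with the expected gap, and everything stands where it was. I hold for more than two seconds and hand in.

Emit:
play_rows(commands=[{"dx":0,"dy":0,"dz":0,"ax":0,"ay":0,"az":0},{"dx":0,"dy":0,"dz":0,"ax":0,"ay":0,"az":0},{"dx":0,"dy":0,"dz":0,"ax":0,"ay":0,"az":0},{"dx":0,"dy":0,"dz":0,"ax":0,"ay":0,"az":0},{"dx":0,"dy":0,"dz":0,"ax":0,"ay":0,"az":0}])

```text
time_s: 11.55
ee_pos: [0.4973, -0.2908, 0.0961]
eef_rot: [3.139, -0.003, 0.453]
force: [-0.6, -0.3, 0.0]
grip_width: 0.0142
```

Emit:
play_rows(commands=[{"dx":0,"dy":0,"dz":0,"ax":0,"ay":0,"az":0},{"dx":0,"dy":0,"dz":0,"ax":0,"ay":0,"az":0},{"dx":0,"dy":0,"dz":0,"ax":0,"ay":0,"az":0},{"dx":0,"dy":0,"dz":0,"ax":0,"ay":0,"az":0},{"dx":0,"dy":0,"dz":0,"ax":0,"ay":0,"az":0}])

```text
time_s: 11.97
ee_pos: [0.4974, -0.291, 0.0967]
eef_rot: [3.138, -0.003, 0.452]
force: [-0.8, 0.1, -0.2]
grip_width: 0.0141
```

Emit:
play_rows(commands=[{"dx":0,"dy":0,"dz":0,"ax":0,"ay":0,"az":0},{"dx":0,"dy":0,"dz":0,"ax":0,"ay":0,"az":0},{"dx":0,"dy":0,"dz":0,"ax":0,"ay":0,"az":0},{"dx":0,"dy":0,"dz":0,"ax":0,"ay":0,"az":0},{"dx":0,"dy":0,"dz":0,"ax":0,"ay":0,"az":0}])

```text
time_s: 12.38
ee_pos: [0.4974, -0.291, 0.0966]
eef_rot: [3.139, -0.003, 0.452]
force: [-0.2, 0.7, 0.6]
grip_width: 0.0143
```

Emit:
play_rows(commands=[{"dx":0,"dy":0,"dz":0,"ax":0,"ay":0,"az":0},{"dx":0,"dy":0,"dz":0,"ax":0,"ay":0,"az":0},{"dx":0,"dy":0,"dz":0,"ax":0,"ay":0,"az":0},{"dx":0,"dy":0,"dz":0,"ax":0,"ay":0,"az":0},{"dx":0,"dy":0,"dz":0,"ax":0,"ay":0,"az":0}])

```text
time_s: 12.8
ee_pos: [0.4973, -0.2909, 0.0965]
eef_rot: [3.139, -0.003, 0.452]
force: [-1.0, 0.9, -0.4]
grip_width: 0.0143
```

Emit:
play_rows(commands=[{"dx":0,"dy":0,"dz":0,"ax":0,"ay":0,"az":0},{"dx":0,"dy":0,"dz":0,"ax":0,"ay":0,"az":0},{"dx":0,"dy":0,"dz":0,"ax":0,"ay":0,"az":0},{"dx":0,"dy":0,"dz":0,"ax":0,"ay":0,"az":0},{"dx":0,"dy":0,"dz":0,"ax":0,"ay":0,"az":0}])

```text
time_s: 13.22
ee_pos: [0.4974, -0.2909, 0.0966]
eef_rot: [3.139, -0.003, 0.452]
force: [0.4, 0.2, 0.8]
grip_width: 0.0139
```

```bash
python3 -c "
from station import ctrl,workorder
print(ctrl.get_obs()['ee_pos'],workorder.hand_in())"
```

```text
the job is handed in; nothing more can be done
[ 0.49736931 -0.29094341  0.09657837] None
```

I pointed from directly above at the largest weight, then the smallest, then the middle of the pan. Each hold lasted about 2.1 s, and I handed in at about 13 s, still pointing at the pan. Between targets the hand travelled high, well above the middle weight, can, bung and dish.

- **Position:** at each stop the tool was within about 3 mm horizontally of the measured centre. The fingertips were roughly 21 mm over the largest weight, 20–28 mm over the smallest, and 29 mm over the pan.
- **Measured heights:** the two-view heights agreed with the text to within 4 mm. The two views disagreed by up to 5 mm sideways, most for the can and the pan; this is well inside the pan's 25 mm tolerance.
- **Nothing moved:** the three close-up pictures showed a clear gap under the fingertips and nothing visibly displaced. I compared positions by eye and did not measure them. I took no picture after handing in.
- **Contact:** the force readings stayed at a noise level of about 1 N throughout, as they were before any movement. That is too coarse to confirm the 0.3 N limit, so "no contact" rests on the pictures and the clearances.

My first two move calls were refused because the rows lacked some fields; the arm did not move.

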